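Shut the kettle's lid and stand its folded handle up

ROBOT

A 7-joint arm with a two-finger parallel gripper is mounted at the origin on a cart in front of the work surface, level with it; the furniture and walls round the work are solid. World frame = base frame: x ahead of the robot, y to its left, z up, the work surface at z = 0. Lengths are in m, angles in degrees, forces in N, time in s.
With the tool pointing down it reaches from about 0.425 to 0.925 m from the base axis. Payload 6.8 kg.
Tool frame: the origin (TCP) lies midway between the tips of the shut fingers; the grasp point (between the pads) lies 19 mm behind it (hold_point_z is the distance from the TCP to the grasp point, in m); z points along the fingers, y is the line along which they close (so a half turn about z gives the same grasp; the last joint's range is limited). The gripper opens to 88 mm and grips with 3 to 60 N. Pads are 20 mm wide; open, the fingers measure 115 mm over their backs; the gripper's body (75 mm by 178 mm) begins 61 mm behind the grasp point.
Start: joints at [-69.964, 27.33, 1.283, 89.118, -0.659, 63.558, -4.761], TCP at [0.298, 0.606, 0.223] pointing down, gripper open.
Joint ranges: [-169.35, 169.35], [-19.33, 120.38], [-80.79, 83.38], [13.8, 139.57], [-78.32, 258.32], [9.67, 109.79], [-169.56, 169.56]. Speed limits (degrees/s): [136.94, 136.94, 180, 180, 180, 180, 180].

INTERFACE

Orientations are given as [roll, pitch, yaw] about the fixed x, y, z axes, in that order (R = Rz(yaw) Ry(pitch) Rx(roll)).
In Python, from bench import * gives the robot as it stands.
- The arm moves only by the tool drive_tool, never from a script. Its argument "commands" is a list of rows, each an object of numbers: "x", "y", "z": the shift along the tool's x, y, z in mm; "ax", "ay", "az": the turn, a rotation vector about the tool's x, y, z in rad; "jaw": the opening, from 0 (shut) to 1 (fully open). In form: [{"x": .., "y": .., "z": .., "ax": .., "ay": .., "az": .., "jaw": ..}, ...]. A call has 1 to 12 rows; each row shifts and turns the commanded pose from where the row before left it, along the tool's axes as they then stand; what a row does not reach is not made up. A row lasts 1/8 s, in which the tool goes at most 62.5 mm and 10.7 degrees, less where a joint would pass 70% of its speed; a pose out of reach is approached as far as the arm can. A call with a gripper value outside its range is refused whole. The fingers move at their own pace and stop on an object; the grip force is fixed at half the most. Time passes only in rows, so rows that do not move let the fingers close. It gives the time, the measured TCP pose, the force, the opening and the grip force at its end, in the units of the state.
- read_state(): the state, without advancing time (a new reading comes with each control period).
- grab_frame(name): name is "scene" or "side" or "wrist"; returns a dict with "color" (400x640x3 uint8, blue, green, red), "fx", "fy", "cx", "cy" (pixels), "cam_to_world" (4x4, takes a point from camera to world coordinates). Camera axes: x right, y down, z forward; pixel columns grow to the right and rows downward; lengths in m; the calibration is good to about 2 mm. A picture is of the moment at which its call begins. There is no depth.
- finish_job(): hands the job in; it is judged then, once.
The state is a dict: "t": time; "joint_pos": joint angles; "qvel": joint speeds; "joint_torque": joint torques, N m; "eef_pos": TCP position; "eef_rot": TCP orientation; "force": force on the tool from outside, world axes, zero at the start; "moment": the same for the moment, N m; "grip_width": finger opening in m; "grasp_force": force on a finger pad.
Only numpy, scipy, OpenCV 4.12 (cv2) and the standard library are available. Lean on these libraries where they do the work, as an engineer would, in place of code of your own. Each camera call takes 0.05 s, during which the arm holds its last target. There are 200 camera calls.

TASK

The kettle has just been filled: get it ready to boil where it stands on the hob. Push its open lid over and press it fully shut, and push the folded-down handle up until it stands straight up over the lid and stays there, clear of the flame. Use only pushes with the fingers: do not lift, tip or shove the kettle off its place, and leave the butter pan and the pan lid near it alone.

Things in the scene. Friction and masses are not known exactly. Their poses are not given: they have to be found in the camera images.
- kettle: round stainless stove kettle, filled, 1.8 kg, loose on the wire bars of the gas hob (bar tops at z = 66 mm). Body 194 mm across at its widest (30 mm up), 116 mm high to its mouth, which is 82 mm across. Origin: centre of the underside. z up, x towards the spout (its end is 125 mm from the axis, 115 mm up), y towards the lid's hinge
- kettle_lid (a joint): angle of the lid about its hinge, rad: 0 fully shut, grows as it opens, stop at 1.9 (it then stands up, leaning outward). The hinge is stiff (0.06 N m): the lid stays at any angle and does not fall shut by itself, so it must be pushed all the way and pressed down
- lid_hinge (a point): middle of the lid's hinge pin, which runs along the kettle's x, 48 mm from its axis on the +y side, 117 mm above its underside. The frame turns with the lid (equals the kettle's when shut): -y runs from the pin across the lid, z is the lid's outer normal. Lid: disc 89 mm across, centre 48 mm and far edge 92 mm from the pin, up to 10 mm thick
- lid_knob (a point): centre of the top of the lid's black knob (knob 27 mm across, rounded; its top 36 mm above the hinge pin's level, measured square to the lid, at the lid's centre). Frame as lid_hinge
- kettle_handle (a joint): angle of the bail handle, rad: 0 stands straight up over the lid, positive is folded down to the kettle's -y side, away from the lid's hinge; stops at 1.1 and -1.1. The pivots are stiff (0.07 N m): it stays at any angle where it is left, and there is no stop at upright. Pushing its bar only sideways while it is low can bind on friction and tip the kettle: push inward and upward together
- handle_pivot (a point): middle of the line through the handle's two pivots, on the kettle's axis, 106 mm above its underside; the pivot line runs along the kettle's x, fore and aft. This frame turns with the handle, z towards the grip; it equals the kettle's frame when the handle is upright
- handle_grip (a point): centre of the handle's black round grip bar: 20 mm thick, 100 mm long along the kettle's x, 108 mm from the pivot line; two steel side wires run down from its ends to the pivots, 162 mm apart
- butter_pan: bystander: small rectangular steel pan with white butter in it, 99 x 185 x 55 mm, on the hob's bars beside the kettle; origin: centre of the underside, long side along its y
- pan_lid: bystander: round steel pan lid with a black knob, 162 mm across, 35 mm high with the knob, lying loose on the bars behind the kettle; origin: centre of the underside

How it is judged (in metres and radians):
At the end, for the whole second after the job is handed in: The lid is shut (within 0.06 rad), the handle stands upright within 0.17 rad (10 degrees) either way, and the kettle stands still and level within 30 mm of where it was, with the robot clear of it (value of joint kettle_lid below 0.06 rad and value of joint kettle_handle between -0.17 and 0.17 rad and distance of kettle from where it was at the start of the episode below 0.03 m and angle between kettle's own z axis and vertical below 0.05 rad and linear speed of kettle below 0.02 m/s); the robot touches nothing.
It fails at once if the kettle is lifted off the bars (height (world z) of kettle above 0.0785 m).
It fails at once if the kettle is tipped (angle between kettle's own z axis and vertical above 0.12 rad).
It fails at once if the kettle is shoved off its place (distance of kettle from where it was at the start of the episode above 0.04 m).
It fails at once if the butter pan or the pan lid is disturbed (distance of any of butter_pan, pan_lid from where it was at the start of the episode above 0.02 m).
It also fails if it takes over 51 s, if anything falls off the work surface, if the arm or the gripper's body presses on something with over 40 N, if the wrist force passes 120 N, or if a joint passes its speed limit or range.

## Working session

There is one attempt and no reset: what is moved stays moved. The work goes in short steps, Python scripts to look and compute and a tool call to move; the robot and the scene stay as the last step left them, time stands still between calls to the robot, and variables do not carry over. Pictures are saved under pics/ and viewed, at most 10 in all, crops included, and the job is handed in when it is done.

Besides the shell and the picture viewer there is one more tool, called after ">>>" as name(argument=value, ...), one argument or row to a line, values as JSON. drive_tool: Moves the arm, as the interface text tells. Its arguments: {"type":"object","properties":{"commands":{"type":"array"}},"required":["commands"]}

```bash
mkdir -p pics
cat > h.py <<'E'
from bench import *
import numpy as np, cv2
from scipy.spatial.transform import Rotation as R
def shot(n,f):
    g=grab_frame(n); cv2.imwrite('pics/'+f,g['color']); np.savez('pics/'+f+'.npz',**{k:np.array(v) for k,v in g.items()}); return g
def proj(g,P):
    T=np.linalg.inv(g['cam_to_world']); p=np.atleast_2d(P)@T[:3,:3].T+T[:3,3]
    return np.c_[g['fx']*p[:,0]/p[:,2]+g['cx'],g['fy']*p[:,1]/p[:,2]+g['cy']]
def ray(g,u,v):
    T=g['cam_to_world']; d=T[:3,:3]@np.array([(u-g['cx'])/g['fx'],(v-g['cy'])/g['fy'],1]); return T[:3,3],d
def atz(g,u,v,z):
    o,d=ray(g,u,v); return o+d*(z-o[2])/d[2]
E
python3 - <<'E'
from h import *
for n in ['scene','side']:
    g=shot(n,n+'0.png'); print(n,g['cam_to_world'].round(3).tolist(),g['fx'])
s=read_state(); print(s['eef_pos'],s['eef_rot'],s['t'])
E
```

```text
scene [[0.568, -0.362, 0.739, -0.101], [-0.823, -0.267, 0.502, -0.565], [0.016, -0.893, -0.449, 0.655], [0.0, 0.0, 0.0, 1.0]] 432.714909065463
side [[0.988, -0.101, 0.114, 0.49], [-0.152, -0.564, 0.812, -1.018], [-0.018, -0.82, -0.573, 0.884], [0.0, 0.0, 0.0, 1.0]] 506.22371117403327
[0.29811686 0.60499753 0.2217735 ] [-1.79905739e+02  8.40201024e-03  1.53771505e+02] 0.1
```

View pics/scene0.png

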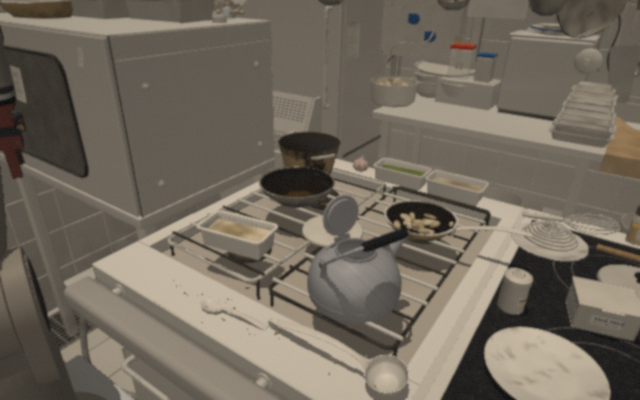

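View pics/side0.png

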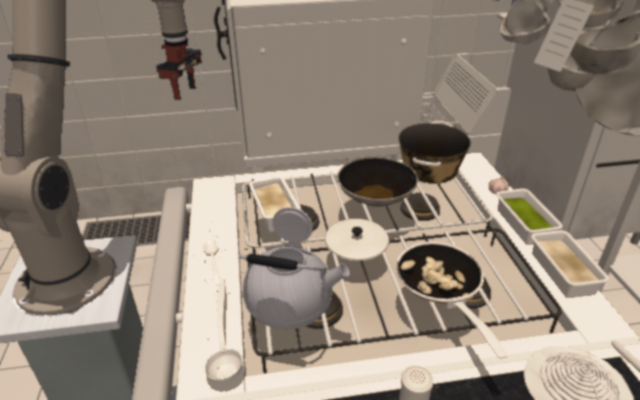

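Run:
```python
import cv2,numpy as np
a=cv2.imread('pics/scene0.png')[185:335,290:430]; b=cv2.imread('pics/side0.png')[195:345,230:370]
s=4
i=np.hstack([cv2.resize(a[:150],None,fx=2.8,fy=4*.7*1.0,interpolation=2),cv2.resize(b[:150],None,fx=2.8,fy=2.8,interpolation=2)])
for x in range(0,280,20):
    cv2.putText(i,str((290 if x<140 else 90)+x),(int(x*2.8),10),0,.35,(0,0,255),1); cv2.line(i,(int(x*2.8),12),(int(x*2.8),16),(0,0,255),1)
for y in range(0,150,20):
    cv2.putText(i,f"{185+y}/{195+y}",(0,int(y*2.8)+4),0,.35,(0,0,255),1)
cv2.imwrite('pics/c0.png',i)
```

```text
(no output)
```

View pics/c0.png

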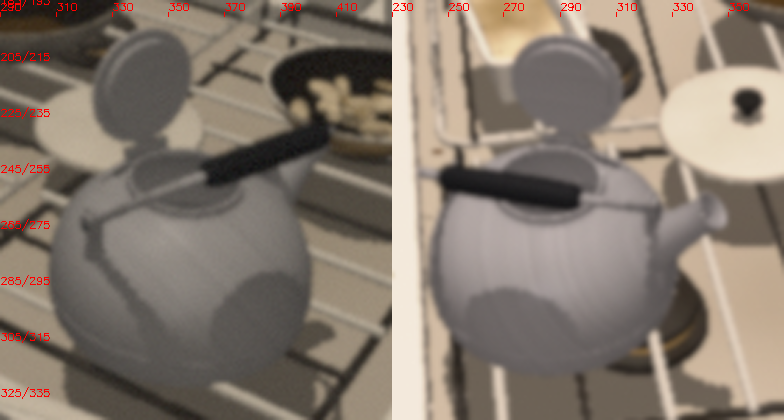

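```bash
cat > k.py <<'E'
from h import *
from scipy.optimize import least_squares
def kpts(p):
    x,y,yaw,lid,hd=p; c,s=np.cos(yaw),np.sin(yaw); K=np.array([[c,-s,0],[s,c,0],[0,0,1]]); o=np.array([x,y,.066])
    W=lambda q:np.atleast_2d(q)@K.T+o
    # lid: -y dir rotates up on opening -> rotation about x by -lid
    L=lambda q:W(np.array([0,.048,.117])+R.from_euler('x',-lid).apply(q))
    # handle positive -> z tilts toward -y : rotation about x by +hd
    H=lambda q:W(np.array([0,0,.106])+R.from_euler('x',hd).apply(q))
    t=np.linspace(0,2*np.pi,73)
    return dict(g1=H([-.05,0,.108]),g2=H([.05,0,.108]),g=H([0,0,.108]),lid=L([0,-.048,.003]),knob=L([0,-.048,.036]),edge=L([0,-.092,.005]),
      mouth=W([0,0,.116]),spout=W([.125,0,.115]),p1=H([-.081,0,0]),p2=H([.081,0,0]),hinge=L([0,0,0]),
      body=W(np.c_[.097*np.cos(t),.097*np.sin(t),0*t+.03]))
E
python3 - <<'E'
from k import *
A=dict(np.load('pics/scene0.png.npz'));B=dict(np.load('pics/side0.png.npz'))
obs=[(A,'g1',(364.3,247.5)),(A,'g2',(406,233.2)),(A,'lid',(341,215.4)),(A,'mouth',(356,250)),(A,'p1',(322,264)),
(B,'g1',(248.2,259.3)),(B,'g2',(296.4,265)),(B,'lid',(292.5,225)),(B,'mouth',(285.7,261)),(B,'spout',(345,270)),(B,'p2',(324,268)),(B,'hinge',(294,243))]
def f(p,full=False):
    k=kpts(p); r=[np.ravel(proj(g,k[n])-np.array(o)) for g,n,o in obs]
    for g,lo,hi in((A,307.9,401.4),(B,244.3,330)):
        u=proj(g,k['body'])[:,0]; r.append(np.array([u.min()-lo,u.max()-hi]))
    return r if full else np.concatenate(r)
best=min((least_squares(f,[.5,-.2,y,1.7,.9],loss='soft_l1') for y in(-.6,0,.6)),key=lambda s:s.cost)
print(best.x.round(3),best.cost)
for (g,n,o),r in zip(obs,f(best.x,1)):print(n,r.round(1))
print(f(best.x,1)[-2:])
k=kpts(best.x)
for n in k:
    if n!='body':print(n,k[n].round(3))
# butter pan / lid approx
for n,uv,z in(('butter',(238,232),.11),('panlid',(333,232),.075)):print(n,atz(A,*uv,z).round(3))
for n,uv,z in(('butter',(273,200),.11),('panlid',(357,240),.075)):print(n,atz(B,*uv,z).round(3))
np.save('pose.npy',best.x)
E
```

```text
[ 0.542 -0.225 -0.398  1.678  0.832] 11.458290843881237
g1 [-1.1  0.4]
g2 [ 0.2 -0.9]
lid [-0.3 -0.2]
mouth [ 0.2 -1.7]
p1 [-0.1  0.9]
g1 [-0.7 -0.4]
g2 [1.8 1.9]
lid [0.2 0.6]
mouth [ 0.5 -0.8]
spout [ 0.4 -0.2]
p2 [0.2 1.8]
hinge [-1.5  2.3]
[array([-0.86743666, -0.23215221]), array([-1.00098892,  2.7222277 ])]
g1 [[ 0.465 -0.279  0.245]]
g2 [[ 0.558 -0.318  0.245]]
g [[ 0.512 -0.299  0.245]]
lid [[ 0.564 -0.173  0.23 ]]
knob [[ 0.577 -0.143  0.227]]
edge [[ 0.567 -0.167  0.274]]
mouth [[ 0.542 -0.225  0.182]]
spout [[ 0.658 -0.274  0.181]]
p1 [[ 0.468 -0.194  0.172]]
p2 [[ 0.617 -0.257  0.172]]
hinge [[ 0.561 -0.181  0.183]]
butter [0.534 0.094 0.11 ]
panlid [ 0.72  -0.061  0.075]
butter [0.539 0.103 0.11 ]
panlid [ 0.734 -0.059  0.075]
```

```bash
cat > d.py <<'E'
import sys
from k import *
def loc():
    s=read_state(); p=np.load('pose.npy'); c,sn=np.cos(p[2]),np.sin(p[2])
    v=s['eef_pos']-np.array([p[0],p[1],0]); return s,p,np.array([c*v[0]+sn*v[1],-sn*v[0]+c*v[1],v[2]])
def show(*tg):
    s,p,l=loc(); Rt=R.from_euler('xyz',s['eef_rot'],degrees=True); K=R.from_euler('z',p[2])
    print('t',s['t'],'local',l.round(4),'rot',s['eef_rot'].round(2),'F',s['force'].round(1))
    cur=l
    for t in tg:
        t=np.array(t); print(t,'delta tool mm',(Rt.inv().apply(K.apply(t-cur))*1000).round(1)); cur=t
E
python3 -c "
from d import *
show((0,.14,.36))"
```

```text
t 0.1 local [-0.5467  0.6709  0.2218] rot [-1.7991e+02  1.0000e-02  1.5377e+02] F [ 0.6  0.5 -0.1]
[0.   0.14 0.36] delta tool mm [-577.7 -497.2 -137.3]
```

>>> drive_tool(
  commands=[
    {"z": -40,"az": -0.06,"jaw": 0},
    {"z": -40,"jaw": 0},
    {"z": -40,"jaw": 0},
    {"z": -18,"jaw": 0},
  ],
)

```text
invalid input at $.commands[0]: expected keys x, y, z, ax, ay, az, jaw
```

```bash
python3 -c "
from d import *
show((0,.14,.36),(0,.14,.215))"
```

```text
t 0.1 local [-0.5467  0.6709  0.2218] rot [-1.7991e+02  1.0000e-02  1.5377e+02] F [ 0.6  0.5 -0.1]
[0.   0.14 0.36] delta tool mm [-577.7 -497.2 -137.3]
[0.    0.14  0.215] delta tool mm [  0.    0.2 145. ]
```

>>> drive_tool(
  commands=[
    {"x": 0,"y": 0,"z": -40,"ax": 0,"ay": 0,"az": -0.06,"jaw": 0},
    {"x": 0,"y": 0,"z": -40,"ax": 0,"ay": 0,"az": 0,"jaw": 0},
    {"x": 0,"y": 0,"z": -40,"ax": 0,"ay": 0,"az": 0,"jaw": 0},
    {"x": 0,"y": 0,"z": -18,"ax": 0,"ay": 0,"az": 0,"jaw": 0},
    {"x": -27,"y": -27,"z": 0,"ax": 0,"ay": 0,"az": 0,"jaw": 0},
    {"x": -27,"y": -27,"z": 0,"ax": 0,"ay": 0,"az": 0,"jaw": 0},
    {"x": -27,"y": -27,"z": 0,"ax": 0,"ay": 0,"az": 0,"jaw": 0},
    {"x": -27,"y": -27,"z": 0,"ax": 0,"ay": 0,"az": 0,"jaw": 0},
    {"x": -27,"y": -27,"z": 0,"ax": 0,"ay": 0,"az": 0,"jaw": 0},
    {"x": -27,"y": -27,"z": 0,"ax": 0,"ay": 0,"az": 0,"jaw": 0},
    {"x": -27,"y": -27,"z": 0,"ax": 0,"ay": 0,"az": 0,"jaw": 0},
    {"x": -27,"y": -27,"z": 0,"ax": 0,"ay": 0,"az": 0,"jaw": 0},
  ],
)

```text
t: 1.6
eef_pos: [0.4104, 0.3236, 0.359]
eef_rot: [-179.9, -0.3, 157.6]
force: [-0.3, 0.6, 0.3]
grip_width: 0.0005
grasp_force: 0.0
```

```bash
python3 -c "
from d import *
show((0,.14,.36),(0,.14,.215))"
```

```text
t 1.6 local [-0.3342  0.4549  0.359 ] rot [-179.86   -0.28  157.58] F [-0.3  0.6  0.3]
[0.   0.14 0.36] delta tool mm [-332.2 -317.    -1.8]
[0.    0.14  0.215] delta tool mm [ -0.7   0.3 145. ]
```

>>> drive_tool(
  commands=[
    {"x": -30,"y": -28,"z": 0,"ax": 0,"ay": 0,"az": 0,"jaw": 0},
    {"x": -30,"y": -28,"z": 0,"ax": 0,"ay": 0,"az": 0,"jaw": 0},
    {"x": -30,"y": -28,"z": 0,"ax": 0,"ay": 0,"az": 0,"jaw": 0},
    {"x": -30,"y": -28,"z": 0,"ax": 0,"ay": 0,"az": 0,"jaw": 0},
    {"x": -30,"y": -28,"z": 0,"ax": 0,"ay": 0,"az": 0,"jaw": 0},
    {"x": -30,"y": -28,"z": 0,"ax": 0,"ay": 0,"az": 0,"jaw": 0},
    {"x": -30,"y": -28,"z": 0,"ax": 0,"ay": 0,"az": 0,"jaw": 0},
    {"x": -30,"y": -28,"z": 0,"ax": 0,"ay": 0,"az": 0,"jaw": 0},
    {"x": -30,"y": -28,"z": 0,"ax": 0,"ay": 0,"az": 0,"jaw": 0},
    {"x": -30,"y": -28,"z": 0,"ax": 0,"ay": 0,"az": 0,"jaw": 0},
    {"x": 0,"y": 0,"z": 0,"ax": 0,"ay": 0,"az": 0,"jaw": 0},
  ],
)

```text
t: 2.98
eef_pos: [0.5817, -0.0554, 0.3593]
eef_rot: [-179.8, -0.1, 156.9]
force: [-0.1, 0.8, 0.3]
grip_width: 0.0003
grasp_force: 0.0
```

```bash
python3 -c "
from d import *
show((0,.14,.36),(0,.14,.215))"
```

```text
t 2.975 local [-0.0295  0.1718  0.3593] rot [-1.7985e+02 -6.0000e-02  1.5687e+02] F [-0.1  0.8  0.3]
[0.   0.14 0.36] delta tool mm [-29.7 -31.6  -0.6]
[0.    0.14  0.215] delta tool mm [-1.00e-01  4.00e-01  1.45e+02]
```

>>> drive_tool(
  commands=[
    {"x": -15,"y": -11,"z": 0,"ax": 0,"ay": 0,"az": 0,"jaw": 0},
    {"x": -15,"y": -11,"z": 20,"ax": 0,"ay": 0,"az": 0,"jaw": 0},
    {"x": 0,"y": 0,"z": 30,"ax": 0,"ay": 0,"az": 0,"jaw": 0},
    {"x": 0,"y": 0,"z": 30,"ax": 0,"ay": 0,"az": 0,"jaw": 0},
    {"x": 0,"y": 0,"z": 30,"ax": 0,"ay": 0,"az": 0,"jaw": 0},
    {"x": 0,"y": 0,"z": 25,"ax": 0,"ay": 0,"az": 0,"jaw": 0},
    {"x": 0,"y": 0,"z": 7,"ax": 0,"ay": 0,"az": 0,"jaw": 0},
    {"x": 0,"y": 0,"z": 0,"ax": 0,"ay": 0,"az": 0,"jaw": 0},
  ],
)

```text
t: 3.98
eef_pos: [0.6012, -0.0833, 0.2187]
eef_rot: [-180.0, -0.0, 157.2]
force: [0.2, 0.5, 0.4]
grip_width: 0.0003
grasp_force: 0.0
```

```bash
python3 -c "
from d import *
show((0,.103,.217),(0,.095,.22))
g=shot('side','s1.png');h=shot('scene','a1.png')
cv2.imwrite('pics/v1.png',np.hstack([cv2.resize(h['color'][150:350,270:470],None,fx=2,fy=2),cv2.resize(g['color'][130:330,200:400],None,fx=2,fy=2)]))"
```

```text
t 3.975 local [-0.0008  0.1536  0.2187] rot [-1.7999e+02 -2.0000e-02  1.5725e+02] F [0.2 0.5 0.4]
[0.    0.103 0.217] delta tool mm [ -0.8 -50.6   1.7]
[0.    0.095 0.22 ] delta tool mm [ 0. -8. -3.]
```

View pics/v1.png

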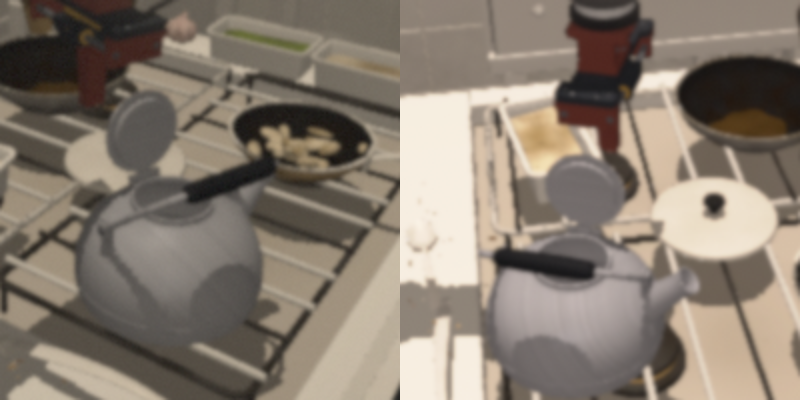

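>>> drive_tool(
  commands=[
    {"x": 0,"y": -24,"z": 1,"ax": 0,"ay": 0,"az": 0,"jaw": 0},
    {"x": 0,"y": -24,"z": 1,"ax": 0,"ay": 0,"az": 0,"jaw": 0},
    {"x": 0,"y": -8,"z": -4,"ax": 0,"ay": 0,"az": 0,"jaw": 0},
    {"x": 0,"y": -8,"z": -5,"ax": 0,"ay": 0,"az": 0,"jaw": 0},
    {"x": 0,"y": -9,"z": -4,"ax": 0,"ay": 0,"az": 0,"jaw": 0},
    {"x": 0,"y": -10,"z": -4,"ax": 0,"ay": 0,"az": 0,"jaw": 0},
    {"x": 0,"y": -10,"z": -2,"ax": 0,"ay": 0,"az": 0,"jaw": 0},
    {"x": 0,"y": -10,"z": -2,"ax": 0,"ay": 0,"az": 0,"jaw": 0},
    {"x": 0,"y": 0,"z": 0,"ax": 0,"ay": 0,"az": 0,"jaw": 0},
  ],
)

```text
t: 5.2
eef_pos: [0.5603, -0.1801, 0.2376]
eef_rot: [-180.0, -0.0, 157.1]
force: [0.4, -0.1, -0.2]
grip_width: 0.0004
grasp_force: 0.0
```

```bash
python3 -c "
from d import *
show((0,.03,.235),(0,.014,.229),(0,0,.219))
g=shot('side','s2.png');h=shot('scene','a2.png')
cv2.imwrite('pics/v2.png',np.hstack([cv2.resize(h['color'][150:350,270:470],None,fx=2,fy=2),cv2.resize(g['color'][130:330,200:400],None,fx=2,fy=2)]))"
```

```text
t 5.2 local [-0.001   0.0485  0.2376] rot [-1.7995e+02 -1.0000e-02  1.5708e+02] F [ 0.4 -0.1 -0.2]
[0.    0.03  0.235] delta tool mm [ -1.  -18.5   2.6]
[0.    0.014 0.229] delta tool mm [ -0. -16.   6.]
[0.    0.    0.219] delta tool mm [ -0. -14.  10.]
```

View pics/v2.png

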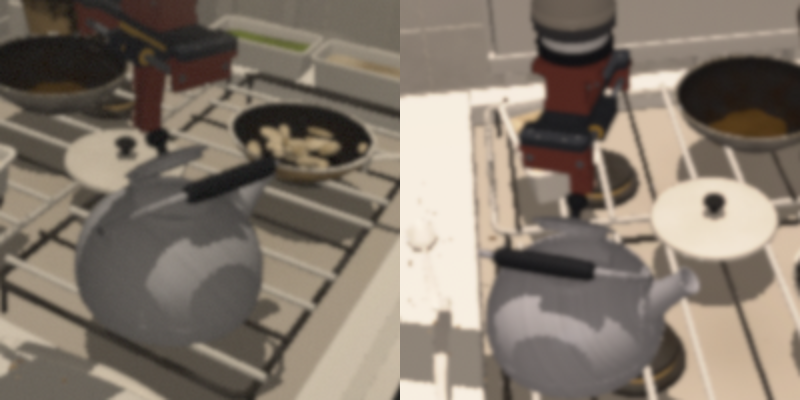

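Lid is partly over (about 0.6 rad), the knob just in front of and under the fingertips; the kettle has not moved. Continue the arc and press.

>>> drive_tool(
  commands=[
    {"x": 0,"y": -9,"z": 1,"ax": 0,"ay": 0,"az": 0,"jaw": 0},
    {"x": 0,"y": -9,"z": 2,"ax": 0,"ay": 0,"az": 0,"jaw": 0},
    {"x": 0,"y": -8,"z": 3,"ax": 0,"ay": 0,"az": 0,"jaw": 0},
    {"x": 0,"y": -8,"z": 3,"ax": 0,"ay": 0,"az": 0,"jaw": 0},
    {"x": 0,"y": -8,"z": 4,"ax": 0,"ay": 0,"az": 0,"jaw": 0},
    {"x": 0,"y": -8,"z": 5,"ax": 0,"ay": 0,"az": 0,"jaw": 0},
    {"x": 0,"y": 0,"z": 2,"ax": 0,"ay": 0,"az": 0,"jaw": 0},
    {"x": 0,"y": 0,"z": 2,"ax": 0,"ay": 0,"az": 0,"jaw": 0},
  ],
)

```text
t: 6.3
eef_pos: [0.5423, -0.2251, 0.2189]
eef_rot: [179.9, 0.1, 157.2]
force: [-10.3, 6.3, 33.3]
grip_width: 0.0005
grasp_force: 16.7
```

>>> drive_tool(
  commands=[
    {"x": 0,"y": 0,"z": 0,"ax": 0,"ay": 0,"az": 0,"jaw": 0},
    {"x": 0,"y": 0,"z": -10,"ax": 0,"ay": 0,"az": 0,"jaw": 0},
    {"x": 0,"y": 0,"z": -30,"ax": 0,"ay": 0,"az": 0,"jaw": 0},
    {"x": 0,"y": 0,"z": -30,"ax": 0,"ay": 0,"az": 0,"jaw": 0},
    {"x": 0,"y": -15,"z": -30,"ax": 0,"ay": 0,"az": 0,"jaw": 0},
    {"x": 0,"y": -30,"z": 0,"ax": 0,"ay": 0,"az": 0,"jaw": 0},
    {"x": 0,"y": -30,"z": 0,"ax": 0,"ay": 0,"az": 0,"jaw": 0},
    {"x": 0,"y": -30,"z": 0,"ax": 0,"ay": 0,"az": 0,"jaw": 0},
    {"x": 0,"y": -30,"z": 0,"ax": 0,"ay": 0,"az": 0,"jaw": 0},
    {"x": 0,"y": 0,"z": 0,"ax": 0,"ay": 0,"az": 0,"jaw": 0},
  ],
)

```text
t: 7.55
eef_pos: [0.4875, -0.3517, 0.3155]
eef_rot: [-179.9, -0.0, 156.9]
force: [0.9, 0.9, -0.9]
grip_width: 0.0003
grasp_force: 0.0
```

```bash
python3 -c "
from d import *
show((0,-.13,.215))
g=shot('side','s3.png');h=shot('scene','a3.png')
cv2.imwrite('pics/v3.png',np.hstack([cv2.resize(h['color'][185:335,290:430],None,fx=2.8,fy=2.8,interpolation=2),cv2.resize(g['color'][195:345,230:370],None,fx=2.8,fy=2.8,interpolation=2)]))"
```

```text
t 7.55 local [-0.0017 -0.138   0.3155] rot [-1.7993e+02 -2.0000e-02  1.5692e+02] F [ 0.9  0.9 -0.9]
[ 0.    -0.13   0.215] delta tool mm [ -1.7   8.1 100.5]
```

View pics/v3.png

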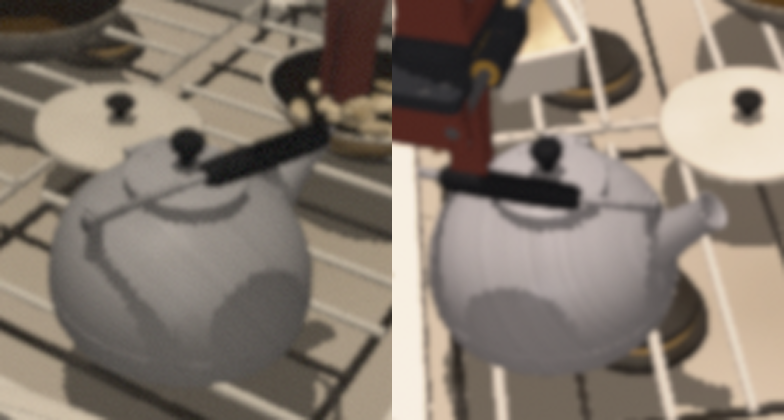

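>>> drive_tool(
  commands=[
    {"x": 0,"y": 0,"z": 30,"ax": 0,"ay": 0,"az": 0,"jaw": 0},
    {"x": 0,"y": 0,"z": 30,"ax": 0,"ay": 0,"az": 0,"jaw": 0},
    {"x": 0,"y": 0,"z": 30,"ax": 0,"ay": 0,"az": 0,"jaw": 0},
    {"x": -2,"y": 10,"z": 10,"ax": 0,"ay": 0,"az": 0,"jaw": 0},
    {"x": 0,"y": 15,"z": 0,"ax": 0,"ay": 0,"az": 0,"jaw": 0},
    {"x": 0,"y": 8,"z": 0,"ax": 0,"ay": 0,"az": 0,"jaw": 0},
    {"x": 0,"y": 6,"z": -5,"ax": 0,"ay": 0,"az": 0,"jaw": 0},
    {"x": 0,"y": 6,"z": -5,"ax": 0,"ay": 0,"az": 0,"jaw": 0},
    {"x": 0,"y": 7,"z": -6,"ax": 0,"ay": 0,"az": 0,"jaw": 0},
    {"x": 0,"y": 0,"z": 0,"ax": 0,"ay": 0,"az": 0,"jaw": 0},
  ],
)

```text
t: 8.9
eef_pos: [0.5119, -0.302, 0.2327]
eef_rot: [180.0, 0.1, 157.2]
force: [-1.0, -2.4, 1.2]
grip_width: 0.0004
grasp_force: 1.1
```

```bash
python3 -c "
from d import *
show((0,-.0655,.2415),(0,-.045,.248),(0,-.027,.25))
g=shot('side','s4.png');h=shot('scene','a4.png')
cv2.imwrite('pics/v4.png',np.hstack([cv2.resize(h['color'][150:350,270:470],None,fx=2,fy=2),cv2.resize(g['color'][130:330,200:400],None,fx=2,fy=2)]))"
```

```text
t 8.9 local [ 0.0016 -0.0827  0.2327] rot [1.7999e+02 9.0000e-02 1.5722e+02] F [-1.  -2.4  1.2]
[ 0.     -0.0655  0.2415] delta tool mm [ 1.6 17.2 -8.8]
[ 0.    -0.045  0.248] delta tool mm [-0.  20.5 -6.5]
[ 0.    -0.027  0.25 ] delta tool mm [-0. 18. -2.]
```

View pics/v4.png

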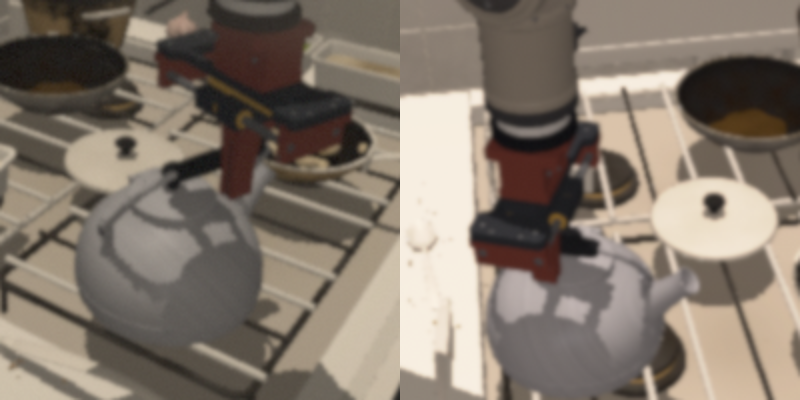

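The bar is rising against the finger's flank and the kettle stands still. Carry on to upright.

>>> drive_tool(
  commands=[
    {"x": 0,"y": 6,"z": -3,"ax": 0,"ay": 0,"az": 0,"jaw": 0},
    {"x": 0,"y": 6,"z": -3,"ax": 0,"ay": 0,"az": 0,"jaw": 0},
    {"x": 0,"y": 6,"z": -3,"ax": 0,"ay": 0,"az": 0,"jaw": 0},
    {"x": 0,"y": 7,"z": -2,"ax": 0,"ay": 0,"az": 0,"jaw": 0},
    {"x": 0,"y": 7,"z": -2,"ax": 0,"ay": 0,"az": 0,"jaw": 0},
    {"x": 0,"y": 6,"z": -2,"ax": 0,"ay": 0,"az": 0,"jaw": 0},
    {"x": 0,"y": 6,"z": -1,"ax": 0,"ay": 0,"az": 0,"jaw": 0},
    {"x": 0,"y": 6,"z": -1,"ax": 0,"ay": 0,"az": 0,"jaw": 0},
    {"x": 0,"y": 5,"z": 0,"ax": 0,"ay": 0,"az": 0,"jaw": 0},
    {"x": 0,"y": 0,"z": 0,"ax": 0,"ay": 0,"az": 0,"jaw": 0},
    {"x": 0,"y": 0,"z": 0,"ax": 0,"ay": 0,"az": 0,"jaw": 0},
  ],
)

```text
t: 10.38
eef_pos: [0.5327, -0.251, 0.2485]
eef_rot: [180.0, -0.0, 157.2]
force: [-0.7, 0.5, 0.4]
grip_width: 0.0008
grasp_force: 0.0
```

>>> drive_tool(
  commands=[
    {"x": 0,"y": -8,"z": 0,"ax": 0,"ay": 0,"az": 0,"jaw": 0},
    {"x": 0,"y": -25,"z": 0,"ax": 0,"ay": 0,"az": 0,"jaw": 0},
    {"x": 0,"y": -35,"z": 0,"ax": 0,"ay": 0,"az": 0,"jaw": 0},
    {"x": 0,"y": -35,"z": 0,"ax": 0,"ay": 0,"az": 0,"jaw": 0},
    {"x": 0,"y": -20,"z": -30,"ax": 0,"ay": 0,"az": 0,"jaw": 0},
    {"x": 0,"y": 0,"z": -40,"ax": 0,"ay": 0,"az": 0,"jaw": 0},
    {"x": 0,"y": 0,"z": -40,"ax": 0,"ay": 0,"az": 0,"jaw": 0},
    {"x": 0,"y": 0,"z": -40,"ax": 0,"ay": 0,"az": 0,"jaw": 0},
    {"x": 0,"y": 0,"z": 0,"ax": 0,"ay": 0,"az": 0,"jaw": 0},
  ],
)

```text
t: 11.5
eef_pos: [0.4854, -0.3665, 0.4019]
eef_rot: [-180.0, 0.3, 157.1]
force: [0.0, 0.4, -1.4]
grip_width: 0.0006
grasp_force: 0.0
```

```bash
python3 -c "
from d import *
show()
g=shot('side','s5.png');h=shot('scene','a5.png')
p=np.load('pose.npy');p[3]=0
for hd,c in((0,(0,255,0)),(.17,(0,0,255)),(-.17,(255,0,0))):
    p[4]=hd;k=kpts(p)
    for n in('g1','g2','knob'): print(hd,n,proj(h,k[n]).round(1),proj(g,k[n]).round(1))
cv2.imwrite('pics/v5.png',np.hstack([cv2.resize(h['color'][185:335,290:430],None,fx=2.8,fy=2.8,interpolation=2),cv2.resize(g['color'][195:345,230:370],None,fx=2.8,fy=2.8,interpolation=2)]))"
```

```text
t 11.5 local [ 0.0021 -0.1524  0.4019] rot [-179.95    0.34  157.14] F [ 0.   0.4 -1.4]
0 g1 [[337.4 211. ]] [[259.7 219.4]]
0 g2 [[379.6 198.4]] [[308.4 226.2]]
0 knob [[357.2 232.3]] [[285.3 246.6]]
0.17 g1 [[343.2 215.9]] [[256.7 225.5]]
0.17 g2 [[385.7 202.8]] [[306.1 232.5]]
0.17 knob [[357.2 232.3]] [[285.3 246.6]]
-0.17 g1 [[331.7 207.7]] [[262.7 214.7]]
-0.17 g2 [[373.5 195.5]] [[310.8 221.3]]
-0.17 knob [[357.2 232.3]] [[285.3 246.6]]
```

View pics/v5.png

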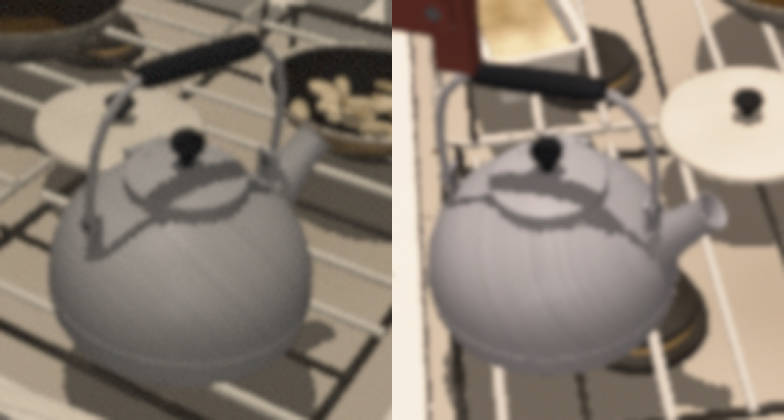

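```bash
python3 -c "
from bench import *
print(finish_job())"
```

```text
the job is handed in; nothing more can be done
None
```

I shut the kettle's lid (pressed to its stop with about 33 N) and stood the handle upright, to within about 0.05 rad by the images. The kettle, butter pan and pan lid look unmoved and the arm was clear. The job was handed in at about 11.6 s, but no verdict came back.

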